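Make up the oil-service kit and the wheel kit on a motorcycle bench

ROBOT

A 7-joint arm with a two-finger parallel gripper is mounted at the origin on the work surface. World frame = base frame: x ahead of the robot, y to its left, z up, the work surface at z = 0. Lengths are in m, angles in rad, forces in N, time in s.
With the tool pointing down it reaches from about 0.4 to 0.85 m from the base axis. Payload 4.4 kg.
Tool frame: the origin (TCP) lies at the very end of the fingers, on their centre line; the grasp point (between the pads) lies 19 mm behind it; z points along the fingers, y is the line along which they close (so a half turn about z gives the same grasp; the last joint's range is limited). The gripper opens to 94 mm and grips with 3 to 60 N. Pads are 16 mm wide; open, the fingers measure 119 mm over their backs; the gripper's body (75 mm by 177 mm) begins 78 mm behind the grasp point.
Start: joints at [-1.167, 0.628, 0.038, 1.517, -0.027, 0.996, -0.02], TCP at [0.294, 0.58, 0.205] pointing down, gripper open.
Joint ranges: [-3.06, 3.06], [-0.37, 2.12], [-1.25, 1.32], [0.18, 2.47], [-1.1, 4.24], [0.23, 1.98], [-2.94, 2.94]. Speed limits (rad/s): [2.57, 2.57, 3.14, 3.14, 3.14, 3.14, 3.14].

INTERFACE

Orientations are given as a unit quaternion [x, y, z, w].
In Python, from plant import ctrl gives the robot as it stands. The module is installed in compiled form; this text tells all that it offers.
- The arm moves only by the tool apply_moves, never from a script. Its argument "moves" is one flat list of numbers, 7 for each row, row after row: the turn, a rotation vector about the tool's x, y, z in rad, then the shift along the tool's x, y, z in cm, then the closure in counts, from 0 (fully open) to 255 (shut). In form: [wx, wy, wz, x, y, z, claw, wx, wy, wz, x, y, z, claw, ...]. A call has exactly 5 rows; each row shifts and turns the commanded pose from where the row before left it, along the tool's axes as they then stand; what a row does not reach is not made up. A row lasts 1/10 s, in which the tool goes at most 50 mm and 8.59 degrees, less where a joint would pass 70% of its speed; a pose out of reach is approached as far as the arm can. A call is refused whole if a number of a shift passes 5 or a number of a turn 0.15, either way. A call with a gripper value outside its range is refused whole. The fingers move at their own pace and stop on an object; "newtons" is the grip in N (left out, the last holds). Time passes only in rows, so rows that do not move let the fingers close, or fill a call up. It gives the time, the measured TCP pose, the force, the opening and the grip force at its end, in the units of the state.
- ctrl.state(): the state, without advancing time (a new reading comes with each control period).
- ctrl.get_image(name): name is "scene" or "top" or "wrist"; returns a dict with "image" (420x560x3 uint8, blue, green, red), "depth" (420x560 float32, m along the optical axis (not along the pixel's ray), 0 where there is no reading), "K" (3x3 intrinsics, pixels), "world_from_camera" (4x4, takes a point from camera to world coordinates); the wrist camera has in their place "mount" (4x4, takes a point from camera to tool coordinates, whose origin is the TCP and whose axes are the flange's). Camera axes: x right, y up, looking along -z (the intrinsics and any distortion apply to the point x, -y, -z); pixel columns grow to the right and rows downward; lengths in m; the calibration is good to about 2 mm. A picture is of the moment at which its call begins: read the wrist's pose just before it.
- ctrl.hand_in(): hands the job in; it is judged then, once.
The state is a dict: "time": time; "qpos": joint angles; "qvel": joint speeds; "tau": joint torques, N m; "ee_pos": TCP position; "eef_rot": TCP orientation; "contact_force": force on the tool from outside, world axes, zero at the start; "moment": the same for the moment, N m; "width": opening from 0.0 (shut) to 1.0 (fully open); "gripper_force": force on a finger pad.
Only numpy, scipy, OpenCV 4.12 (cv2) and the standard library are available. Lean on these libraries where they do the work, as an engineer would, in place of code of your own. Each camera call takes 0.05 s, during which the arm holds its last target. There are 200 camera calls.

TASK

Make up two parts kits from the stock in the middle of the bench. Oil-service kit, in the rectangular tray: stand the oil filter in the middle of the shorter (square) compartment and lay the spark plug in the middle of the longer compartment, along the tray's length. Wheel kit, in the pair of round dishes: lay the larger wheel bearing flat in the middle of the larger dish and stand the longer spacer tube upright in the middle of the smaller dish; leave the smaller bearing and the shorter spacer where they are.

Things in the scene. Friction and masses are not known exactly. Their poses are not given: they have to be found in the camera images.
- filter_c (a point): oil filter: grey-painted steel canister with a small bright hexagon on top and flutes round its upper part, 66 mm diameter, 60 mm tall, about 250 g, standing upright on the bench. The point is its centre, 30 mm above its underside; z is its axis, up.
- plug_c (a point): spark plug lying on its side: bright steel hexagon 21 mm across flats (24 mm across corners) and 16 mm long, white ceramic insulator, threaded end; about 60 g. The point is the centre of the hexagon, 10.4 mm above the surface it lies on, and close to the centre of mass: grip it there, across the plug. x runs along the plug towards the insulator and terminal, which end 45 mm from the point; the threaded end lies 35 mm from it towards -x.
- big_bearing_c (a point): the larger wheel bearing: flat steel ring with a black seal, 52 mm outer diameter, 22 mm thick, about 190 g, lying flat. The point is its centre, 11 mm above its underside; z is its axis.
- long_spacer_c (a point): the longer axle spacer: plain aluminium tube, 28 mm outer diameter, 56 mm tall, about 60 g, standing on end. The point is its centre, 28 mm above its lower end; z is its axis.
- small_bearing_c (a point): the smaller bearing, to be left alone: same look, 35 mm outer diameter, 14 mm thick, lying flat. The point is its centre, 7 mm above its underside.
- short_spacer_c (a point): the shorter spacer, to be left alone: same aluminium tube, 28 mm outer diameter but only 26 mm tall, standing on end. The point is its centre, 13 mm above its lower end.
- tray: rectangular sheet-aluminium kit tray with a black floor, fixed, 228 mm long (its x) by 102 mm wide (its y), with a floor 4 mm above the bench and lips and one cross rib 4 mm thick that reach 8 mm above the bench. Origin: centre of its underside, on the bench. The rib lies across at x = -14 mm. Shorter compartment (94 x 94 mm inside, for the filter): centre at x = -63 mm, y = 0. Longer compartment (122 x 94 mm inside, for the spark plug): centre at x = +49 mm, y = 0.
- dishes: two round steel dishes with black floors, joined by a flat bar, fixed; floors 4 mm above the bench, rims 3 mm thick that reach 8 mm above the bench. Origin on the bench, between the dishes on the line through their centres (its x). Larger dish (110 mm outer diameter, for the bearing): centre at x = -45 mm, y = 0. Smaller dish (82 mm outer diameter, for the spacer): centre at x = +60 mm, y = 0.
There are look-alikes about, which are no part of the job. Leave any pink or turquoise look-alike of the part that bears big_bearing_c alone.

How it is judged:
At the end, for the whole second after the job is handed in: Parts rest on their floors, released, still; filter, bearing, spacer within 15 mm of their compartment or dish centre (along and across) and 7 deg of upright; plug within 18 mm along, 25 mm across, 20 deg of tray length; smaller bearing and shorter spacer within 20 mm of their starts (x of filter_c in the frame of tray between -0.078 and -0.048 m and y of filter_c in the frame of tray between -0.015 and 0.015 m and z of filter_c in the frame of tray between 0.029 and 0.039 m and angle between filter_c's own z axis and vertical below 0.12 rad and x of plug_c in the frame of tray between 0.031 and 0.067 m and y of plug_c in the frame of tray between -0.025 and 0.025 m and z of plug_c in the frame of tray between 0.0094 and 0.0194 m and angle between the x axis of plug_c and the x axis of tray, either way round below 0.35 rad and x of big_bearing_c in the frame of dishes between -0.06 and -0.03 m and y of big_bearing_c in the frame of dishes between -0.015 and 0.015 m and z of big_bearing_c in the frame of dishes between 0.01 and 0.02 m and angle between the z axis of each of big_bearing_c, long_spacer_c and the z axis of dishes, either way round below 0.12 rad and x of long_spacer_c in the frame of dishes between 0.045 and 0.075 m and y of long_spacer_c in the frame of dishes between -0.015 and 0.015 m and z of long_spacer_c in the frame of dishes between 0.027 and 0.037 m and distance of each of small_bearing_c, short_spacer_c from where it was at the start of the episode below 0.02 m and linear speed of each of filter, plug, big_bearing, long_spacer below 0.02 m/s); the robot touches nothing.
It fails at once if the smaller bearing or the shorter spacer is moved more than 20 mm (distance of any of small_bearing_c, short_spacer_c from where it was at the start of the episode above 0.02 m).
It also fails if it takes over 106 s, if anything falls off the work surface, if the arm or the gripper's body presses on something with over 40 N, if the wrist force passes 120 N, or if a joint passes its speed limit or range.

## Working session

There is one attempt and no reset: what is moved stays moved. The work goes in short steps, Python scripts to look and compute and a tool call to move; the robot and the scene stay as the last step left them, time stands still between calls to the robot, and variables do not carry over. Pictures are saved under pics/ and viewed, at most 14 in all, crops included, and the job is handed in when it is done.

Besides the shell and the picture viewer there is one more tool, called after ">>>" as name(argument=value, ...), one argument or row to a line, values as JSON. apply_moves: Moves the arm, as the interface text tells. Its arguments: {"type":"object","properties":{"moves":{"type":"array"},"newtons":{"type":"number"}},"required":["moves"]}

```bash
ls; mkdir -p pics; cat > h.py <<'E'
import numpy as np, cv2
from plant import ctrl
from scipy.spatial.transform import Rotation as R
def cam(n):
    s=ctrl.state(); d=ctrl.get_image(n)
    if n=="wrist":
        T=np.eye(4);T[:3,:3]=R.from_quat(s["eef_rot"]).as_matrix();T[:3,3]=s["ee_pos"]
        d["world_from_camera"]=T@d["mount"]
    return d
def ray(d,u,v,z):
    K=d["K"];T=d["world_from_camera"]
    p=T[:3,:3]@np.array([(u-K[0,2])/K[0,0],-(v-K[1,2])/K[1,1],-1.]);o=T[:3,3]
    return o+p*(z-o[2])/p[2]
def cloud(d):
    K=d["K"];T=d["world_from_camera"];Z=d["depth"]
    v,u=np.mgrid[:Z.shape[0],:Z.shape[1]]
    P=np.stack([(u-K[0,2])/K[0,0]*Z,-(v-K[1,2])/K[1,1]*Z,-Z],-1)
    return P@T[:3,:3].T+T[:3,3]
E
python3 - <<'E'
from h import *
for n in ["top","scene","wrist"]:
    d=cam(n);cv2.imwrite(f"pics/{n}0.png",d["image"]);np.savez(f"{n}0.npz",**d)
    print(n,d["K"].round(1).tolist(),d["world_from_camera"].round(3).tolist(), {k for k in d})
s=ctrl.state();print({k:np.round(v,3) for k,v in s.items()})
E
```

```text
pics
top [[390.0, 0.0, 276.4], [0.0, 390.0, 204.9], [0.0, 0.0, 1.0]] [[-0.003, 0.994, -0.112, 0.478], [-1.0, -0.004, -0.01, -0.009], [-0.011, 0.112, 0.994, 0.904], [0.0, 0.0, 0.0, 1.0]] {'K', 'image', 'world_from_camera', 'depth'}
scene [[403.1, 0.0, 287.5], [0.0, 403.1, 211.6], [0.0, 0.0, 1.0]] [[0.386, -0.444, 0.808, 1.199], [0.922, 0.197, -0.332, -0.234], [-0.011, 0.874, 0.486, 0.443], [0.0, 0.0, 0.0, 1.0]] {'K', 'image', 'world_from_camera', 'depth'}
wrist [[340.3, 0.0, 282.4], [0.0, 340.3, 204.3], [0.0, 0.0, 1.0]] [[0.451, -0.867, -0.21, 0.233], [0.892, 0.438, 0.109, 0.609], [-0.002, -0.237, 0.972, 0.384], [0.0, 0.0, 0.0, 1.0]] {'depth', 'mount', 'K', 'image', 'world_from_camera'}
{'time': np.float64(0.15), 'qpos': array([-1.167,  0.629,  0.038,  1.518, -0.027,  0.996, -0.02 ]), 'qvel': array([ 0.001, -0.002,  0.001, -0.003,  0.   ,  0.002,  0.   ]), 'tau': array([ 1.0000e-03, -5.5009e+01,  1.1450e+00, -1.8682e+01, -5.2000e-02,
        2.1000e-02,  0.0000e+00]), 'ee_pos': array([0.294, 0.579, 0.205]), 'eef_rot': array([ 0.233,  0.973, -0.001, -0.   ]), 'contact_force': array([0.149, 0.129, 0.169]), 'moment': array([0.015, 0.007, 0.018]), 'gripper_force': np.float64(0.0), 'width': np.float64(0.999)}
```

View pics/top0.png

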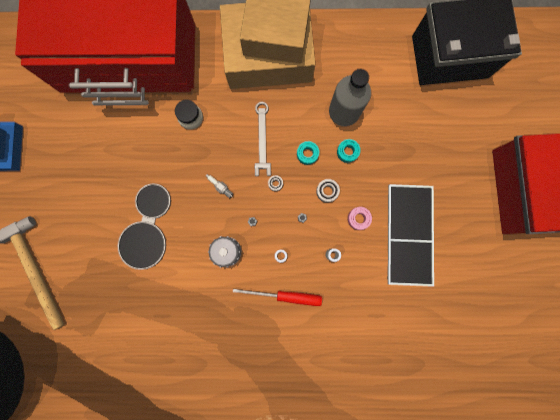

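View pics/scene0.png

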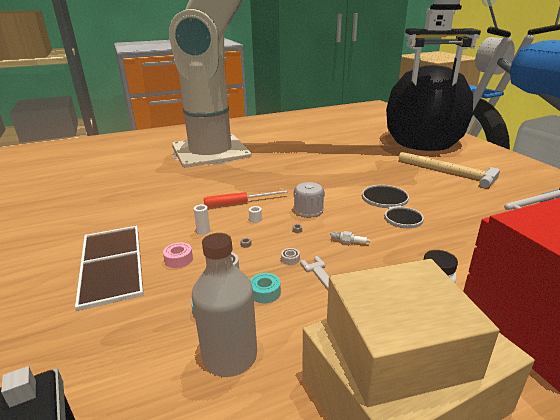

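The top view shows the filter at (224,251), plug (221,187), big bearing (328,190), small bearing (275,183), long spacer (334,255), short spacer (281,256), tray (411,235) with the longer compartment up, and dishes at (142,245) and (153,200). The scene view confirms that the right-hand spacer in the top view is the tall one.

```bash
python3 - <<'E'
from h import *
d=dict(np.load("top0.npz"));P=cloud(d);im=d["image"]
def near(u,v,r,z0,z1):
    y,x=np.mgrid[:420,:560];m=((x-u)**2+(y-v)**2<r*r)&(P[...,2]>z0)&(P[...,2]<z1)&(d["depth"]>0);return m
for n,u,v,r,z0,z1 in [("filter",224,251,26,.045,.08),("plug",221,187,22,.006,.04),("big",328,190,16,.016,.03),("small",275,183,11,.009,.03),("long",334,255,12,.045,.07),("short",281,256,10,.018,.04),("nut1",252,221,8,.004,.03),("nut2",302,217,8,.004,.03),("pink",360,218,16,.012,.03),("screwdr",305,298,22,.008,.05),("wrench",262,140,40,.004,.05),("bottle",350,97,35,.05,.4)]:
    m=near(u,v,r,z0,z1);q=P[m]
    if len(q)<3: print(n,len(q));continue
    c,(w,h),a=cv2.minAreaRect((q[:,:2]*1000).astype(np.float32))
    print(n,len(q),"min",q.min(0).round(3),"max",q.max(0).round(3),"rect",np.round(c,1),round(w),round(h),round(a,1))
    if n=="plug":
        for lo,hi in [(-60,60)]:
            vv=np.linalg.svd(q[:,:2]-q[:,:2].mean(0))[2][0];print(vv, np.degrees(np.arctan2(vv[1],vv[0])))
            t=(q[:,:2]-q[:,:2].mean(0))@vv
            for a in np.arange(-.05,.05,.008):
                k=(t>=a)&(t<a+.008)
                if k.any(): print(round(a*1000),k.sum(),(q[k].mean(0)*1000).round(),q[k][:,2].max().round(3), im[m][k].mean(0).round())
# tray: bright lips / dark floor
g=cv2.cvtColor(im,cv2.COLOR_BGR2GRAY)
dark=(g<50).astype(np.uint8)
n,l,st,c=cv2.connectedComponentsWithStats(dark)
for i in range(1,n):
    x,y,w,h,A=st[i]
    if A>400 and 180<y<270 and 100<x<450 and w<60:
        cs,_=cv2.findContours((l==i).astype(np.uint8),0,2);k=max(cs,key=cv2.contourArea).reshape(-1,2)
        W=np.array([ray(d,u,v,.004)[:2] for u,v in k])*1000
        print("dark",st[i],"rect",[np.round(t,1) for t in cv2.minAreaRect(W.astype(np.float32))],"circ",cv2.minEnclosingCircle(W.astype(np.float32)),"mean z",P[l==i][:,2].mean())
E
```

```text
filter 749 min [0.442 0.081 0.047] max [0.507 0.149 0.064] rect [474.  114.4] 66 66 26.2
plug 221 min [0.598 0.102 0.006] max [0.652 0.164 0.024] rect [625.3 132.3] 79 23 44.4
[-0.64709069 -0.76241304] -130.32260956732196
-50 2 [651. 162.  13.] 0.014 [136. 154. 181.]
-42 12 [647. 158.  14.] 0.019 [150. 173. 195.]
-34 16 [643. 152.  16.] 0.018 [184. 203. 215.]
-26 17 [637. 147.  14.] 0.017 [186. 204. 215.]
-18 17 [631. 141.  17.] 0.023 [172. 189. 200.]
-10 31 [626. 134.  18.] 0.024 [150. 165. 181.]
-2 34 [621. 128.  19.] 0.024 [159. 170. 182.]
6 33 [617. 122.  18.] 0.023 [145. 156. 168.]
14 26 [611. 116.  16.] 0.022 [104. 111. 120.]
22 21 [606. 109.  16.] 0.02 [109. 119. 130.]
30 12 [602. 105.  14.] 0.019 [ 92. 100. 109.]
big 323 min [ 0.588 -0.143  0.016] max [ 0.637 -0.093  0.027] rect [ 612.6 -118.2] 51 49 86.6
small 138 min [ 0.615 -0.013  0.009] max [0.652 0.019 0.018] rect [632.3   2.6] 33 35 82.8
long 84 min [ 0.454 -0.138  0.047] max [ 0.48  -0.112  0.06 ] rect [ 466.9 -124.6] 26 26 89.6
short 64 min [ 0.451 -0.021  0.022] max [0.478 0.003 0.029] rect [464.7  -9.1] 27 25 0.0
nut1 64 min [0.533 0.047 0.004] max [0.556 0.066 0.015] rect [545.   56.2] 24 18 2.1
nut2 61 min [ 0.542 -0.068  0.006] max [ 0.56  -0.05   0.015] rect [550.7 -59. ] 18 19 24.6
pink 338 min [ 0.524 -0.215  0.012] max [ 0.573 -0.164  0.026] rect [ 548.5 -189. ] 51 48 89.7
screwdr 438 min [ 0.354 -0.1    0.011] max [ 0.385 -0.016  0.031] rect [369.3 -57.3] 84 25 83.4
wrench 686 min [ 0.639 -0.058  0.004] max [0.829 0.122 0.026] rect [740.4  29.3] 185 156 44.4
bottle 1470 min [ 0.767 -0.198  0.05 ] max [ 0.84  -0.124  0.193] rect [ 800.4 -159.7] 75 66 65.1
```

```bash
python3 - <<'E'
from h import *
d=dict(np.load("top0.npz"));P=cloud(d);im=d["image"]
g=im.max(2); print(im[210,410],im[260,410],im[245,142],im[200,153])
dark=((g<70)&(np.ptp(im.astype(int),axis=2)<25)).astype(np.uint8)
n,l,st,c=cv2.connectedComponentsWithStats(dark)
for i in range(1,n):
    x,y,w,h,A=st[i]
    if A>400 and 100<x<450 and 170<y<270:
        cs,_=cv2.findContours((l==i).astype(np.uint8),0,2);k=max(cs,key=cv2.contourArea).reshape(-1,2)
        W=np.array([ray(d,u,v,.004)[:2] for u,v in k])*1000
        print("dark",st[i],"rect",[np.round(t,1) for t in cv2.minAreaRect(W.astype(np.float32))],"circ",np.round(cv2.fitEllipse(W.astype(np.float32))[0],1),"z",P[l==i][:,2].mean())
E
```

```text
[55 54 57] [52 56 58] [64 68 73] [67 71 71]
dark [ 391  187   40   53 2044] rect [array([ 559.9, -309.5]), array([ 90.3, 118.4]), np.float64(87.7)] circ [ 560.1 -307.2] z 0.007733457914093341
dark [119 224  27  44 582] rect [array([483.6, 335.2]), array([99.6, 54.8]), np.float64(11.9)] circ [485.7 334. ] z 0.007317712350329171
dark [ 391  242   40   42 1606] rect [array([ 447.8, -304.8]), array([88.9, 90.8]), np.float64(87.5)] circ [ 449.  -266.6] z 0.0063530761720262206
```

```bash
python3 - <<'E'
from h import *
d=dict(np.load("top0.npz"));im=d["image"]
g=im.max(2)
dark=((g<100)&(np.ptp(im.astype(int),axis=2)<30)).astype(np.uint8)
n,l,st,c=cv2.connectedComponentsWithStats(dark)
for i in range(1,n):
    x,y,w,h,A=st[i]
    if A>200 and 100<x<180 and 170<y<280:
        cs,_=cv2.findContours((l==i).astype(np.uint8),0,2);k=max(cs,key=cv2.contourArea).reshape(-1,2)
        W=np.array([ray(d,u,v,.004)[:2] for u,v in k])*1000
        print(st[i],np.round(cv2.minEnclosingCircle(W.astype(np.float32))[0],1),cv2.minEnclosingCircle(W.astype(np.float32))[1],"ell",cv2.fitEllipse(W.astype(np.float32)))
E
```

```text
[136 185  32  32 778] [591.7 290.4] 37.15703582763672 ell ((591.43505859375, 290.0670166015625), (71.64092254638672, 72.34017181396484), 1.4278309345245361)
[ 119  223   45   45 1542] [488.7 312.5] 51.222267150878906 ell ((488.24517822265625, 312.58013916015625), (99.72277069091797, 100.37928771972656), 8.717401504516602)
```

```bash
cat > go.py <<'E'
import sys
from h import *
# usage: go.py x y z(mm) yawdeg(closing axis, world) -> remaining moves in tool cm, tool wz
s=ctrl.state();M=R.from_quat(s["eef_rot"]).as_matrix()
t=np.array([float(a) for a in sys.argv[1:4]])/1000
print("tool cm",(M.T@(t-s["ee_pos"])*100).round(2),"ee",s["ee_pos"].round(4),"closing",np.degrees(np.arctan2(M[1,1],M[0,1])).round(2),"tilt",np.degrees(np.arccos(-M[2,2])).round(2),"t",round(s["time"],2),"w",s["width"].round(3),"gf",s["gripper_force"].round(1),"F",s["contact_force"].round(1))
if len(sys.argv)>4: print("wz",-np.radians(float(sys.argv[4])-np.degrees(np.arctan2(M[1,1],M[0,1]))).round(3))
E
```

>>> apply_moves(
  moves=[0,0,-0.1175,0,0,0,0,0,0,-0.1175,0,0,0,0,0,0,-0.1175,0,0,0,0,0,0,-0.1175,0,0,0,0,0,0,0,-1.6,-4.2,0,0],
  newtons=25,
)

```text
time: 0.65
ee_pos: [0.3061, 0.5426, 0.2047]
eef_rot: [-0.005, 1.0, 0.002, -0.002]
contact_force: [0.8, -1.5, 0.6]
width: 1.0
gripper_force: 0.0
```

>>> apply_moves(
  moves=[0,0,0,-1.6,-4.2,0,0,0,0,0,-1.6,-4.2,0,0,0,0,0,-1.6,-4.2,0,0,0,0,0,-1.6,-4.2,0,0,0,0,0,-1.6,-4.2,0,0],
)

```text
time: 1.15
ee_pos: [0.3906, 0.3257, 0.2054]
eef_rot: [-0.0, 1.0, -0.0, -0.0]
contact_force: [0.3, -0.7, -0.1]
width: 0.999
gripper_force: 0.0
```

>>> apply_moves(
  moves=[0,0,0,-1.6,-4.2,1.2,0,0,0,0,-1.6,-4.2,1.2,0,0,0,0,-1.6,-4.2,1.2,0,0,0,0,-1.6,-4.2,1.2,0,0,0,0,-1.6,-4.2,1.2,0],
)

```text
time: 1.65
ee_pos: [0.4707, 0.116, 0.1451]
eef_rot: [-0.0, 1.0, 0.0, 0.0]
contact_force: [1.3, 0.4, -1.3]
width: 1.003
gripper_force: 0.0
```

```bash
python3 go.py 474 114 18 90
```

```text
Traceback (most recent call last):
  File "go.py", line 6, in <module>
    print("tool cm",(M.T@(t-s["ee_pos"])*100).round(2),"ee",s["ee_pos"].round(4),"closing",np.degrees(np.arctan2(M[1,1],M[0,1])).round(2),"tilt",np.degrees(np.arccos(-M[2,2])).round(2),"t",round(s["time"],2),"w",s["width"].round(3),"gf",s["gripper_force"].round(1),"F",s["contact_force"].round(1))
                                                                                                                                                                                                                    ^^^^^^^^^^^^^^^^
AttributeError: 'float' object has no attribute 'round'
```

```bash
sed -i 's/s\["width"\].round(3)/round(float(s["width"]),3)/;s/s\["gripper_force"\].round(1)/round(float(s["gripper_force"]),1)/' go.py; python3 go.py 474 114 18 90
```

```text
tool cm [-0.32 -0.2  12.71] ee [0.4707 0.116  0.1451] closing 90.03 tilt 0.01 t 1.65 w 1.003 gf 0.0 F [ 1.3  0.4 -1.3]
wz 0.0
```

>>> apply_moves(
  moves=[0,0,0,-0.4,-0.3,2,0,0,0,0,0,0,3.2,0,0,0,0,0,0,3.2,0,0,0,0,0,0,3.2,0,0,0,0,0,0,1.0,0],
  newtons=30,
)

```text
time: 2.15
ee_pos: [0.4724, 0.1141, 0.0169]
eef_rot: [-0.0, 1.0, -0.001, -0.002]
contact_force: [-1.1, 0.2, 0.3]
width: 1.001
gripper_force: 0.0
```

>>> apply_moves(
  moves=[0,0,0,0,0,0,0,0,0,0,0,0,0,255,0,0,0,0,0,0,255,0,0,0,0,0,0,255,0,0,0,0,0,0,255],
)

```text
time: 2.65
ee_pos: [0.4751, 0.115, 0.0204]
eef_rot: [-0.0, 1.0, 0.0, 0.001]
contact_force: [-0.8, -0.2, 7.2]
width: 0.695
gripper_force: 29.9
```

>>> apply_moves(
  moves=[0,0,0,0,0,0,255,0,0,0,0,0,0,255,0,0,0,0,0,0,255,0,0,0,0,0,0,255,0,0,0,0,0,0,255],
)

```text
time: 3.15
ee_pos: [0.475, 0.115, 0.0204]
eef_rot: [-0.0, 1.0, 0.0, 0.001]
contact_force: [-0.3, -0.0, 6.2]
width: 0.697
gripper_force: 30.0
```

>>> apply_moves(
  moves=[0,0,0,0,0,-2,255,0,0,0,0,0,-3.5,255,0,0,0,0,0,-3.5,255,0,0,0,0,-2,0,255,0,0,0,0,-3.5,0,255],
)

```text
time: 3.65
ee_pos: [0.4753, 0.0619, 0.1107]
eef_rot: [-0.003, 1.0, 0.001, 0.002]
contact_force: [-1.0, -1.3, -3.2]
width: 0.699
gripper_force: 30.0
```

>>> apply_moves(
  moves=[0,0,0,0.54,-4.2,0,255,0,0,0,0.54,-4.2,0,255,0,0,0,0.54,-4.2,0,255,0,0,0,0.54,-4.2,0,255,0,0,0,0.54,-4.2,0,255],
)

```text
time: 4.15
ee_pos: [0.4464, -0.152, 0.1094]
eef_rot: [-0.0, 1.0, 0.0, -0.0]
contact_force: [-0.0, -0.0, -2.7]
width: 0.702
gripper_force: 30.0
```

>>> apply_moves(
  moves=[0,0,0,0,-4.2,0,255,0,0,0,0,-4.2,0,255,0,0,0,0,-4,0,255,0,0,0,0,-2.1,0,255,0,0,0,0,-1,0,255],
)

```text
time: 4.65
ee_pos: [0.4461, -0.3081, 0.1091]
eef_rot: [0.002, 1.0, -0.0, -0.0]
contact_force: [0.6, -0.9, -3.3]
width: 0.699
gripper_force: 30.0
```

```bash
python3 go.py 448 -305 25 90; python3 - <<'E'
from h import *
d=cam("top");cv2.imwrite("pics/top1.png",cv2.resize(d["image"][150:320,300:500],None,fx=3,fy=3))
E
```

```text
tool cm [-0.19  0.32  8.41] ee [ 0.4461 -0.3081  0.1091] closing 89.78 tilt 0.06 t 4.65 w 0.699 gf 30.0 F [ 0.6 -0.9 -3.3]
wz -0.004
```

View pics/top1.png

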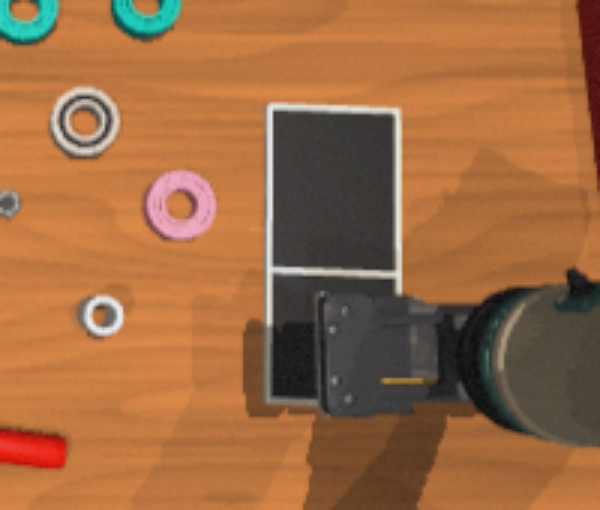

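>>> apply_moves(
  moves=[0,0,0,-0.2,0.2,2.5,255,0,0,0,0,0,3.2,255,0,0,0,0,0,1.6,255,0,0,0,0,0,0.8,255,0,0,0,0,0,0.3,255],
)

```text
time: 5.2
ee_pos: [0.4494, -0.3017, 0.0249]
eef_rot: [-0.001, 1.0, 0.001, -0.001]
contact_force: [0.0, -0.3, -2.8]
width: 0.702
gripper_force: 30.0
```

>>> apply_moves(
  moves=[0,0,0,0,0,0,255,0,0,0,0,0,0,255,0,0,0,0,0,0,255,0,0,0,0,0,0,240,0,0,0,0,0,0,255],
)

```text
time: 5.7
ee_pos: [0.4496, -0.3036, 0.0259]
eef_rot: [-0.0, 1.0, -0.0, 0.0]
contact_force: [0.3, -0.1, -2.8]
width: 0.7
gripper_force: 30.0
```

```bash
python3 go.py 448 -305 24.4 90
```

```text
tool cm [ 0.16 -0.14  0.15] ee [ 0.4496 -0.3036  0.0259] closing 90.0 tilt 0.04 t 5.7 w 0.7 gf 30.0 F [ 0.3 -0.1 -2.8]
wz 0.0
```

Lower 1 mm, release, lift, and check.

>>> apply_moves(
  moves=[0,0,0,0.1,-0.1,0.1,255,0,0,0,0,0,0,255,0,0,0,0,0,0,180,0,0,0,0,0,0,100,0,0,0,0,0,0,0],
)

```text
time: 6.2
ee_pos: [0.4486, -0.3045, 0.0246]
eef_rot: [-0.0, 1.0, -0.0, 0.0]
contact_force: [-0.9, 0.7, 0.1]
width: 0.755
gripper_force: 0.0
```

>>> apply_moves(
  moves=[0,0,0,0,0,0,0,0,0,0,0,0,0,0,0,0,0,0,0,-1,0,0,0,0,0,0,-3,0,0,0,0,0,0,-4.5,0],
)

```text
time: 6.7
ee_pos: [0.4469, -0.3033, 0.1092]
eef_rot: [-0.0, 1.0, 0.001, -0.002]
contact_force: [0.3, -0.2, -0.2]
width: 0.999
gripper_force: 0.0
```

```bash
python3 go.py 467 -124.5 80 90
```

```text
tool cm [-2.03 17.87  2.96] ee [ 0.4469 -0.3033  0.1092] closing 90.03 tilt 0.27 t 6.7 w 0.999 gf 0.0 F [ 0.3 -0.2 -0.2]
wz 0.001
```

>>> apply_moves(
  moves=[0,0,0,0,3,0,120,0,0,0,-0.5,4.2,0,120,0,0,0,-0.5,4.2,0,120,0,0,0,-0.5,4,0,120,0,0,0,-0.5,2.4,0,120],
)

```text
time: 7.2
ee_pos: [0.4686, -0.1229, 0.1104]
eef_rot: [-0.002, 1.0, 0.001, 0.0]
contact_force: [0.4, 0.5, -0.0]
width: 0.611
gripper_force: 0.0
```

>>> apply_moves(
  moves=[0,0,0,0,0,1,120,0,0,0,0,0,3,120,0,0,0,0,0,3,120,0,0,0,0,0,1.5,120,0,0,0,0,0,0.4,120],
)

```text
time: 7.7
ee_pos: [0.4669, -0.1273, 0.019]
eef_rot: [0.001, 1.0, -0.0, -0.002]
contact_force: [-0.3, 0.4, -0.6]
width: 0.531
gripper_force: 0.0
```

```bash
python3 go.py 467 -124.5 20 90;python3 - <<'E'
from h import *
d=cam("top");cv2.imwrite("pics/top2.png",cv2.resize(d["image"][150:320,300:500],None,fx=3,fy=3))
P=cloud(d);y,x=np.mgrid[:420,:560];m=((x-411)**2+(y-262)**2<24**2)&(P[...,2]>.05)&(P[...,2]<.08);q=P[m]
print([np.round(t,1) for t in cv2.minAreaRect((q[:,:2]*1000).astype(np.float32))],q[:,2].max())
E
```

```text
tool cm [-0.01  0.28 -0.1 ] ee [ 0.4669 -0.1273  0.019 ] closing 89.94 tilt 0.18 t 7.7 w 0.531 gf 0.0 F [-0.3  0.4 -0.6]
wz -0.001
[array([ 453.7, -329.1]), array([44.2, 19.7]), np.float64(4.5)] 0.06615307198970155
```

View pics/top2.png

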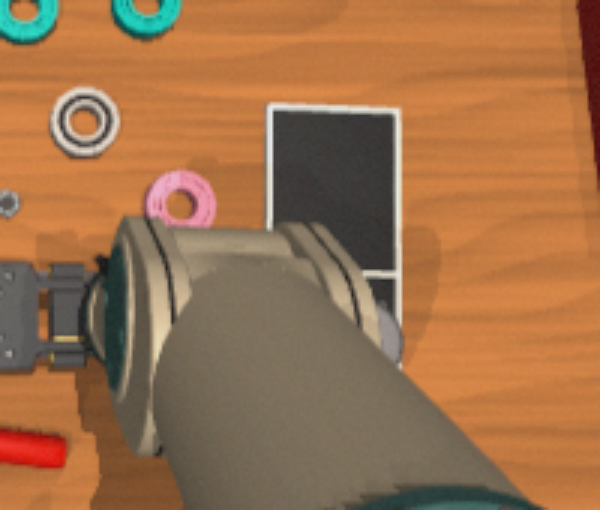

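>>> apply_moves(
  moves=[0,0,0,0,0.2,0,120,0,0,0,0,0,0,255,0,0,0,0,0,0,255,0,0,0,0,0,0,255,0,0,0,0,0,0,255],
  newtons=20,
)

```text
time: 8.25
ee_pos: [0.4688, -0.1245, 0.0211]
eef_rot: [-0.0, 1.0, -0.0, 0.001]
contact_force: [0.7, -0.1, 5.3]
width: 0.292
gripper_force: 20.0
```

>>> apply_moves(
  moves=[0,0,0,0,0,0,255,0,0,0,0,0,0,255,0,0,0,0,0,-2,255,0,0,0,0,0,-3.5,255,0,0,0,0,0,-3.5,255],
)

```text
time: 8.75
ee_pos: [0.4676, -0.1241, 0.111]
eef_rot: [-0.0, 1.0, 0.0, -0.001]
contact_force: [0.9, -0.3, 0.3]
width: 0.292
gripper_force: 20.0
```

```bash
python3 go.py 591.5 290 110 90
```

```text
tool cm [-12.41  41.41   0.1 ] ee [ 0.4676 -0.1241  0.111 ] closing 90.02 tilt 0.12 t 8.75 w 0.292 gf 20.0 F [ 0.9 -0.3  0.3]
wz 0.0
```

>>> apply_moves(
  moves=[0,0,0,-0.6,2,0,255,0,0,0,-1.15,3.85,0,255,0,0,0,-1.15,3.85,0,255,0,0,0,-1.15,3.85,0,255,0,0,0,-1.15,3.85,0,255],
)

```text
time: 9.25
ee_pos: [0.5204, 0.0511, 0.1105]
eef_rot: [-0.0, 1.0, -0.0, -0.0]
contact_force: [0.5, 0.1, -1.5]
width: 0.292
gripper_force: 20.0
```

>>> apply_moves(
  moves=[0,0,0,-1.15,3.85,0,255,0,0,0,-1.15,3.85,0,255,0,0,0,-1.15,3.85,0,255,0,0,0,-1.15,3.85,0,255,0,0,0,-1.15,3.85,0,255],
)

```text
time: 9.75
ee_pos: [0.5777, 0.2436, 0.1102]
eef_rot: [-0.0, 1.0, -0.0, -0.0]
contact_force: [0.2, -0.4, -0.5]
width: 0.296
gripper_force: 20.0
```

>>> apply_moves(
  moves=[0,0,0,-1.0,3,0,255,0,0,0,-0.45,1.75,0,255,0,0,0,0,0,2,255,0,0,0,0,0,2.5,255,0,0,0,0,0,2,255],
)

```text
time: 10.25
ee_pos: [0.5915, 0.2895, 0.044]
eef_rot: [-0.0, 1.0, -0.0, -0.001]
contact_force: [0.7, -0.2, -0.5]
width: 0.292
gripper_force: 20.0
```

```bash
python3 go.py 591.5 290 25 90; python3 - <<'E'
from h import *
d=cam("top");np.savez("t3.npz",**d);cv2.imwrite("pics/top3.png",d["image"])
P=cloud(d);y,x=np.mgrid[:420,:560];m=((x-411)**2+(y-262)**2<26**2)&(P[...,2]>.05)&(P[...,2]<.08);q=P[m]
print([np.round(t,1) for t in cv2.minAreaRect((q[:,:2]*1000).astype(np.float32))],q[:,2].max())
E
```

```text
tool cm [-0.    0.05  1.9 ] ee [0.5915 0.2895 0.044 ] closing 90.04 tilt 0.09 t 10.25 w 0.292 gf 20.0 F [ 0.7 -0.2 -0.5]
wz 0.001
[array([ 446.7, -304.3]), array([66.5, 66.1]), np.float64(19.0)] 0.06900879664999515
```

View pics/top3.png

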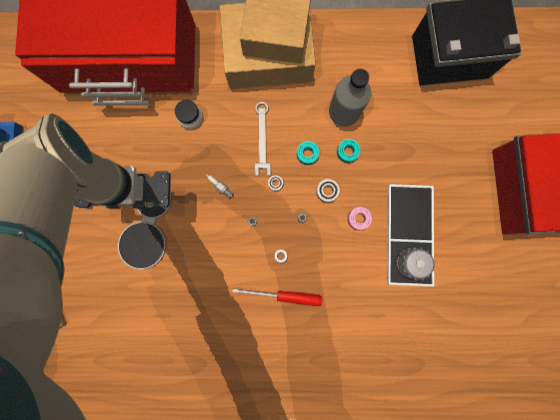

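The filter stands in its compartment at (412,263) and measures within 2 mm of the centre. The gripper with the spacer is over the small dish at (150,195).

>>> apply_moves(
  moves=[0,0,0,0,0,1.2,255,0,0,0,0,0,0.5,255,0,0,0,0,0,0,255,0,0,0,0,0,0,255,0,0,0,0,0,0,255],
)

```text
time: 10.8
ee_pos: [0.5929, 0.29, 0.0294]
eef_rot: [-0.0, 1.0, 0.0, 0.001]
contact_force: [-0.6, -0.3, -0.8]
width: 0.296
gripper_force: 20.0
```

```bash
python3 go.py 591.5 290 25 90
```

```text
tool cm [0.14 0.   0.44] ee [0.5929 0.29   0.0294] closing 90.01 tilt 0.08 t 10.8 w 0.296 gf 20.0 F [-0.6 -0.3 -0.8]
wz 0.0
```

>>> apply_moves(
  moves=[0,0,0,0,0,0.2,255,0,0,0,0,0,0.1,255,0,0,0,0,0,0,255,0,0,0,0,0,0,255,0,0,0,0,0,0,255],
)

```text
time: 11.3
ee_pos: [0.5923, 0.2897, 0.0255]
eef_rot: [-0.0, 1.0, 0.0, 0.0]
contact_force: [-0.1, 0.7, -0.1]
width: 0.294
gripper_force: 20.0
```

```bash
python3 go.py 591.5 290 25 90
```

```text
tool cm [0.08 0.03 0.05] ee [0.5923 0.2897 0.0255] closing 90.01 tilt 0.0 t 11.3 w 0.294 gf 20.0 F [-0.1  0.7 -0.1]
wz 0.0
```

Release slowly, lift, and head for the big bearing.

>>> apply_moves(
  moves=[0,0,0,0,0,0,220,0,0,0,0,0,0,150,0,0,0,0,0,0,120,0,0,0,0,0,0,120,0,0,0,0,0,0,120],
)

```text
time: 11.8
ee_pos: [0.5923, 0.2897, 0.0255]
eef_rot: [-0.0, 1.0, 0.0, 0.0]
contact_force: [0.1, -0.9, 0.3]
width: 0.525
gripper_force: 0.0
```

>>> apply_moves(
  moves=[0,0,0,0,0,-1,120,0,0,0,0,0,-3,120,0,0,0,0,0,-4.5,120,0,0,0,0,-3,0,60,0,0,0,-0.25,-4.2,0,30],
)

```text
time: 12.3
ee_pos: [0.5954, 0.2211, 0.1132]
eef_rot: [-0.003, 1.0, 0.002, 0.002]
contact_force: [-0.3, -1.0, -0.4]
width: 0.668
gripper_force: 0.0
```

>>> apply_moves(
  moves=[0,0,0,-0.25,-4.2,0,30,0,0,0,-0.25,-4.2,0,30,0,0,0,-0.25,-4.2,0,30,0,0,0,-0.25,-4.2,0,30,0,0,0,-0.25,-4.2,0,30],
)

```text
time: 12.8
ee_pos: [0.6076, 0.006, 0.1114]
eef_rot: [-0.0, 1.0, -0.0, 0.001]
contact_force: [0.6, -0.7, -0.1]
width: 0.883
gripper_force: 0.0
```

>>> apply_moves(
  moves=[0,0,0,-0.25,-4.2,0,30,0,0,0,-0.25,-4.2,0,30,0,0,0,0,-3,0,30,0,0,0,0,-1,0,30,0,0,0,0,0,0,30],
)

```text
time: 13.3
ee_pos: [0.6123, -0.1177, 0.1109]
eef_rot: [0.001, 1.0, -0.0, 0.0]
contact_force: [0.3, -0.1, 0.2]
width: 0.881
gripper_force: 0.0
```

```bash
python3 go.py 612.6 -118.2 5 90;python3 - <<'E'
from h import *
d=cam("top");np.savez("t3.npz",**d)
P=cloud(d);y,x=np.mgrid[:420,:560];m=((x-153)**2+(y-200)**2<22**2)&(P[...,2]>.045)&(P[...,2]<.08);q=P[m]
print(len(q),[np.round(t,1) for t in cv2.minAreaRect((q[:,:2]*1000).astype(np.float32))],q[:,2].max())
d=cam("wrist");cv2.imwrite("pics/w1.png",d["image"]);P=cloud(d);m=(np.hypot(P[...,0]-.6126,P[...,1]+.118)<.036)&(P[...,2]>.014)&(P[...,2]<.035);q=P[m]
print(len(q),[np.round(t,1) for t in cv2.minAreaRect((q[:,:2]*1000).astype(np.float32))],q[:,2].max())
E
```

```text
tool cm [-0.03 -0.04 10.59] ee [ 0.6123 -0.1177  0.1109] closing 89.85 tilt 0.03 t 13.3 w 0.881 gf 0.0 F [ 0.3 -0.1  0.2]
wz -0.003
116 [array([589.5, 288.3]), array([26.9, 27.6]), np.float64(24.7)] 0.06258313117263048
2525 [array([ 612.3, -118.8]), array([51.3, 51.3]), np.float64(89.8)] 0.02417298089732567
```

View pics/w1.png

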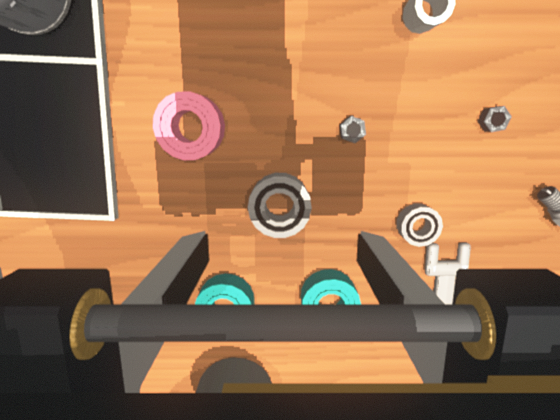

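The wrist view shows the big bearing at (279,205), centred between the fingers with clear space on both sides. The spacer measures upright in the small dish.

>>> apply_moves(
  moves=[0,0,0,0,0,2,30,0,0,0,0,0,3.5,30,0,0,0,0,0,3,30,0,0,0,0,0,1.3,30,0,0,0,0,0,0.4,30],
  newtons=30,
)

```text
time: 13.9
ee_pos: [0.6116, -0.1138, 0.0071]
eef_rot: [-0.002, 1.0, 0.001, -0.001]
contact_force: [0.6, 0.1, 0.4]
width: 0.883
gripper_force: 0.0
```

>>> apply_moves(
  moves=[0,0,0,0,0,0,30,0,0,0,0,0,0,30,0,0,0,0,0,0,30,0,0,0,0,0,0,30,0,0,0,0,0,0,30],
)

```text
time: 14.4
ee_pos: [0.6128, -0.1165, 0.0091]
eef_rot: [0.0, 1.0, -0.0, 0.001]
contact_force: [-0.1, -0.5, 0.6]
width: 0.882
gripper_force: 0.0
```

>>> apply_moves(
  moves=[0,0,0,0,-0.1,0.3,30,0,0,0,0,0,0,255,0,0,0,0,0,0,255,0,0,0,0,0,0,255,0,0,0,0,0,0,255],
)

```text
time: 14.9
ee_pos: [0.6124, -0.1173, 0.0054]
eef_rot: [-0.0, 1.0, 0.0, 0.0]
contact_force: [0.1, 0.4, 0.1]
width: 0.58
gripper_force: 0.0
```

>>> apply_moves(
  moves=[0,0,0,0,0,0,255,0,0,0,0,0,0,255,0,0,0,0,0,0,255,0,0,0,0,0,0,255,0,0,0,0,0,0,255],
)

```text
time: 15.4
ee_pos: [0.6124, -0.1174, 0.0055]
eef_rot: [-0.0, 1.0, 0.0, 0.0]
contact_force: [-0.2, -0.0, -1.4]
width: 0.548
gripper_force: 30.0
```

>>> apply_moves(
  moves=[0,0,0,0,0,-1,255,0,0,0,0,0,-2.5,255,0,0,0,0,0,-3.5,255,0,0,0,0,0,-3,255,0,0,0,0,0,0,255],
)

```text
time: 15.9
ee_pos: [0.6156, -0.1178, 0.1103]
eef_rot: [0.0, 1.0, -0.001, 0.004]
contact_force: [1.1, -0.1, -2.5]
width: 0.545
gripper_force: 30.0
```

```bash
python3 go.py 488.4 312.5 100 90
```

```text
tool cm [12.73 43.03  0.87] ee [ 0.6156 -0.1178  0.1103] closing 90.0 tilt 0.48 t 15.9 w 0.545 gf 30.0 F [ 1.1 -0.1 -2.5]
wz -0.0
```

>>> apply_moves(
  moves=[0,0,0,0.5,2,0,255,0,0,0,1.15,3.95,0,255,0,0,0,1.15,3.95,0,255,0,0,0,1.15,3.95,0,255,0,0,0,1.15,3.95,0,255],
)

```text
time: 16.4
ee_pos: [0.5598, 0.0619, 0.1048]
eef_rot: [0.0, 1.0, -0.0, -0.001]
contact_force: [0.2, 0.8, -1.7]
width: 0.546
gripper_force: 30.0
```

>>> apply_moves(
  moves=[0,0,0,1.15,3.95,0,255,0,0,0,1.15,3.95,0,255,0,0,0,1.15,3.95,0,255,0,0,0,1.15,3.95,0,255,0,0,0,1.15,3.95,0,255],
)

```text
time: 16.9
ee_pos: [0.5024, 0.2592, 0.1048]
eef_rot: [-0.0, 1.0, -0.0, -0.001]
contact_force: [-0.0, 0.9, -2.0]
width: 0.543
gripper_force: 30.0
```

>>> apply_moves(
  moves=[0,0,0,1.0,3.2,0,255,0,0,0,0.55,2.2,0,255,0,0,0,0,0,2.5,255,0,0,0,0,0,3,255,0,0,0,0,0,2.5,255],
)

```text
time: 17.4
ee_pos: [0.4871, 0.3118, 0.0237]
eef_rot: [-0.0, 1.0, -0.001, -0.001]
contact_force: [0.7, -0.5, -2.5]
width: 0.549
gripper_force: 30.0
```

>>> apply_moves(
  moves=[0,0,0,0,0,0.8,255,0,0,0,0,0,0,255,0,0,0,0,0,0,255,0,0,0,0,0,0,255,0,0,0,0,0,0,255],
)

```text
time: 17.9
ee_pos: [0.4891, 0.3126, 0.0187]
eef_rot: [-0.0, 1.0, 0.001, 0.001]
contact_force: [0.8, 0.3, -1.8]
width: 0.549
gripper_force: 30.0
```

```bash
python3 go.py 488.4 312.5 10 90
```

```text
tool cm [ 0.07 -0.01  0.87] ee [0.4891 0.3126 0.0187] closing 90.0 tilt 0.12 t 17.9 w 0.549 gf 30.0 F [ 0.8  0.3 -1.8]
wz 0.0
```

>>> apply_moves(
  moves=[0,0,0,0,0,0.5,255,0,0,0,0,0,0.25,255,0,0,0,0,0,0,255,0,0,0,0,0,0,255,0,0,0,0,0,0,255],
)

```text
time: 18.4
ee_pos: [0.4883, 0.3122, 0.0099]
eef_rot: [-0.0, 1.0, -0.0, -0.0]
contact_force: [0.5, -0.6, -2.1]
width: 0.549
gripper_force: 30.0
```

```bash
python3 go.py 488.4 312.5 10 90
```

```text
tool cm [-0.01  0.03 -0.01] ee [0.4883 0.3122 0.0099] closing 90.01 tilt 0.0 t 18.4 w 0.549 gf 30.0 F [ 0.5 -0.6 -2.1]
wz 0.0
```

>>> apply_moves(
  moves=[0,0,0,0,0,0,200,0,0,0,0,0,0,100,0,0,0,0,0,0,85,0,0,0,0,0,0,85,0,0,0,0,0,0,85],
)

```text
time: 18.9
ee_pos: [0.4884, 0.3123, 0.0102]
eef_rot: [-0.0, 1.0, 0.0, 0.0]
contact_force: [-0.0, -0.1, -1.1]
width: 0.667
gripper_force: 0.0
```

>>> apply_moves(
  moves=[0,0,0,0,0,-1,85,0,0,0,0,0,-3,85,0,0,0,0,0,-4.5,85,0,0,0,0,0,-1.5,85,0,0,0,-2,-2.7,0,100],
)

```text
time: 19.4
ee_pos: [0.5074, 0.2914, 0.114]
eef_rot: [-0.004, 1.0, 0.004, 0.002]
contact_force: [0.9, -0.4, -0.2]
width: 0.618
gripper_force: 0.0
```

>>> apply_moves(
  moves=[0,0,0,-2.6,-3.6,0,100,0,0,0,-2.6,-3.6,0,100,0,0,0,-2.6,-3.6,0,100,0,0,0,-2.2,-3.1,0,100,0,0,0,-1.4,-1.8,0,100],
)

```text
time: 19.9
ee_pos: [0.6243, 0.1237, 0.1108]
eef_rot: [0.002, 1.0, -0.001, 0.001]
contact_force: [-0.4, 1.3, 0.3]
width: 0.608
gripper_force: 0.0
```

>>> apply_moves(
  moves=[0,0,-0.124,0,0,0,100,0,0,-0.124,0,0,0,100,0,0,-0.124,0,0,0,100,0,0,-0.124,0,0,0,100,0,0,-0.124,0,0,0,100],
)

```text
time: 20.4
ee_pos: [0.6224, 0.1279, 0.1108]
eef_rot: [-0.307, 0.952, -0.0, 0.0]
contact_force: [0.5, -0.2, -0.1]
width: 0.608
gripper_force: 0.0
```

>>> apply_moves(
  moves=[0,0,-0.124,0,0,0,100,0,0,-0.124,0,0,0,100,0,0,0,0,0,0,100,0,0,0,0,0,0,100,0,0,0,0,0,0,100],
)

```text
time: 20.9
ee_pos: [0.6224, 0.1281, 0.1103]
eef_rot: [-0.42, 0.908, -0.0, 0.0]
contact_force: [0.6, -0.1, 0.0]
width: 0.613
gripper_force: 0.0
```

```bash
python3 go.py 622.1 128.5 6 139.7; python3 - <<'E'
from h import *
d=cam("top")
P=cloud(d);y,x=np.mgrid[:420,:560];m=((x-142)**2+(y-245)**2<20**2)&(P[...,2]>.017)&(P[...,2]<.08);q=P[m]
print(len(q),[np.round(t,1) for t in cv2.minAreaRect((q[:,:2]*1000).astype(np.float32))],q[:,2].max())
d=cam("wrist");cv2.imwrite("pics/w2.png",d["image"]);P=cloud(d);m=(np.hypot(P[...,0]-.622,P[...,1]-.1285)<.06)&(P[...,2]>.008)&(P[...,2]<.035);q=P[m]
print(len(q),[np.round(t,1) for t in cv2.minAreaRect((q[:,:2]*1000).astype(np.float32))],q[:,2].max())
E
```

```text
tool cm [-0.02  0.05 10.43] ee [0.6224 0.1281 0.1103] closing 139.62 tilt 0.02 t 20.9 w 0.613 gf 0.0 F [ 0.6 -0.1  0. ]
wz -0.001
14 [array([486.8, 335.3]), array([15.7,  4.9]), np.float64(0.2)] 0.028218752335658515
1627 [array([625.1, 131.8]), array([80. , 23.8]), np.float64(50.3)] 0.022683519446857647
```

View pics/w2.png

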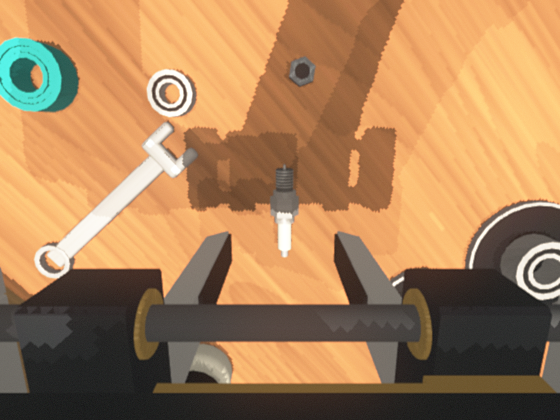

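The wrist view shows the plug lying straight across the closing line, hexagon at (285,203), with both fingers clear; the bearing is in the big dish at right (545,270).

>>> apply_moves(
  moves=[0,0,0,0,0,2,100,0,0,0,0,0,3.5,100,0,0,0,0,0,3,100,0,0,0,0,0,1.4,100,0,0,0,0,0,0.3,100],
  newtons=25,
)

```text
time: 21.5
ee_pos: [0.6211, 0.128, 0.0063]
eef_rot: [-0.421, 0.907, 0.0, -0.002]
contact_force: [0.8, 0.1, 0.3]
width: 0.611
gripper_force: 0.0
```

>>> apply_moves(
  moves=[0,0,0,0,0,0,100,0,0,0,0,0,0,100,0,0,0,0,0,0,100,0,0,0,0,0,0,100,0,0,0,0,0,0,100],
)

```text
time: 22.0
ee_pos: [0.6227, 0.1282, 0.0087]
eef_rot: [-0.421, 0.907, -0.0, 0.0]
contact_force: [-0.2, -0.4, -0.2]
width: 0.605
gripper_force: 0.0
```

>>> apply_moves(
  moves=[0,0,0,0,0,0.35,100,0,0,0,0,0,0,255,0,0,0,0,0,0,255,0,0,0,0,0,0,255,0,0,0,0,0,0,255],
)

```text
time: 22.5
ee_pos: [0.6223, 0.1282, 0.0045]
eef_rot: [-0.421, 0.907, 0.0, -0.0]
contact_force: [0.0, -0.0, -0.1]
width: 0.305
gripper_force: 0.0
```

>>> apply_moves(
  moves=[0,0,0,0,0,0,255,0,0,0,0,0,0,255,0,0,0,0,0,0,255,0,0,0,0,0,0,255,0,0,0,0,0,0,255],
)

```text
time: 23.0
ee_pos: [0.6223, 0.1282, 0.0045]
eef_rot: [-0.421, 0.907, 0.0, -0.0]
contact_force: [-0.3, 0.7, -0.7]
width: 0.236
gripper_force: 25.0
```

>>> apply_moves(
  moves=[0,0,0,0,0,-1,255,0,0,0,0,0,-2.5,255,0,0,0,0,0,-3.5,255,0,0,0,0,0,-3,255,0,0,0,0,0,0,255],
)

```text
time: 23.5
ee_pos: [0.6256, 0.1292, 0.1096]
eef_rot: [-0.42, 0.907, -0.001, 0.004]
contact_force: [1.5, 0.9, 0.6]
width: 0.242
gripper_force: 25.0
```

```bash
python3 go.py 560 -309.5 100 87.5; python3 - <<'E'
from h import *
d=cam("wrist");cv2.imwrite("pics/w3.png",d["image"])
E
```

```text
tool cm [ 37.72 -23.34   0.81] ee [0.6256 0.1292 0.1096] closing 139.73 tilt 0.51 t 23.5 w 0.242 gf 25.0 F [1.5 0.9 0.6]
wz 0.912
```

View pics/w3.png

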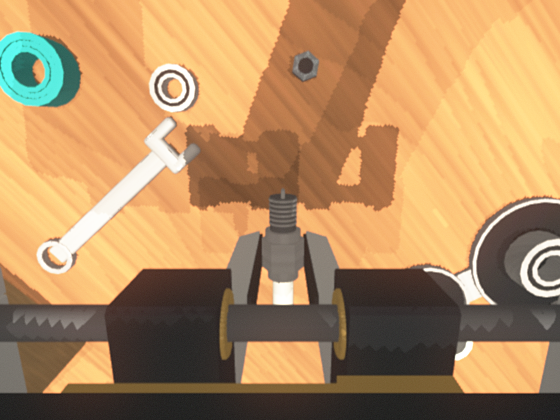

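The plug is held at its hexagon in the wrist view at (283,253).

>>> apply_moves(
  moves=[0,0,0.124,0,0,0,255,0,0,0.124,0,0,0,255,0,0,0.124,0,0,0,255,0,0,0.124,0,0,0,255,0,0,0.124,0,0,0,255],
)

```text
time: 24.05
ee_pos: [0.6212, 0.1277, 0.1031]
eef_rot: [-0.121, 0.993, -0.0, -0.001]
contact_force: [-0.6, -0.2, -0.4]
width: 0.238
gripper_force: 25.0
```

>>> apply_moves(
  moves=[0,0,0.124,0,0,0,255,0,0,0.124,0,0,0,255,0,0,0,0,0,0,255,0,0,0,0.3,-2.0,0,255,0,0,0,0.6,-4,0,255],
)

```text
time: 24.55
ee_pos: [0.613, 0.0722, 0.1037]
eef_rot: [-0.005, 1.0, 0.001, -0.0]
contact_force: [0.4, -1.4, -0.5]
width: 0.242
gripper_force: 25.0
```

>>> apply_moves(
  moves=[0,0,0,0.6,-4,0,255,0,0,0,0.6,-4,0,255,0,0,0,0.6,-4,0,255,0,0,0,0.6,-4,0,255,0,0,0,0.6,-4,0,255],
)

```text
time: 25.05
ee_pos: [0.5823, -0.1335, 0.1038]
eef_rot: [-0.002, 1.0, 0.0, -0.001]
contact_force: [0.6, -0.7, -1.7]
width: 0.24
gripper_force: 25.0
```

>>> apply_moves(
  moves=[0,0,0,0.6,-4,0,255,0,0,0,0.6,-4,0,255,0,0,0,0.6,-4,0,255,0,0,0,0.4,-4,0,255,0,0,0,0.3,-1.8,0,255],
)

```text
time: 25.55
ee_pos: [0.5562, -0.3151, 0.1037]
eef_rot: [0.001, 1.0, -0.001, -0.001]
contact_force: [-0.2, 0.3, -0.6]
width: 0.239
gripper_force: 25.0
```

>>> apply_moves(
  moves=[0,0,0,0.2,0,2,255,0,0,0,0,0,3,255,0,0,0,0,0,3,255,0,0,0,0,0,0.5,255,0,0,0,0,0,0,255],
)

```text
time: 26.05
ee_pos: [0.5558, -0.3085, 0.0184]
eef_rot: [-0.001, 1.0, 0.001, -0.001]
contact_force: [0.2, -0.4, -0.1]
width: 0.24
gripper_force: 25.0
```

```bash
python3 go.py 560 -309.5 8.5 87.5
```

```text
tool cm [-0.43 -0.11  0.99] ee [ 0.5558 -0.3085  0.0184] closing 90.13 tilt 0.17 t 26.05 w 0.24 gf 25.0 F [ 0.2 -0.4 -0.1]
wz 0.046
```

>>> apply_moves(
  moves=[0,0,0,-0.4,-0.1,0,255,0,0,0.04,0,0,0.4,255,0,0,0,0,0,0.3,255,0,0,0,0,0,0,255,0,0,0,0,0,0,255],
)

```text
time: 26.55
ee_pos: [0.5604, -0.3109, 0.0127]
eef_rot: [0.02, 1.0, -0.0, 0.0]
contact_force: [-1.3, 0.4, -0.4]
width: 0.24
gripper_force: 25.0
```

```bash
python3 go.py 560 -309.5 8.5 87.5
```

```text
tool cm [0.04 0.14 0.42] ee [ 0.5604 -0.3109  0.0127] closing 87.73 tilt 0.01 t 26.55 w 0.24 gf 25.0 F [-1.3  0.4 -0.4]
wz 0.004
```

>>> apply_moves(
  moves=[0,0,0,0,0,0.2,255,0,0,0,0,0,0.15,255,0,0,0,0,0,0,255,0,0,0,0,0,0,255,0,0,0,0,0,0,255],
)

```text
time: 27.05
ee_pos: [0.5604, -0.3109, 0.009]
eef_rot: [0.02, 1.0, 0.0, 0.0]
contact_force: [0.2, -0.3, -0.3]
width: 0.243
gripper_force: 25.0
```

>>> apply_moves(
  moves=[0,0,0,0,0,0,225,0,0,0,0,0,0,200,0,0,0,0,0,0,180,0,0,0,0,0,0,160,0,0,0,0,0,0,160],
)

```text
time: 27.55
ee_pos: [0.5605, -0.3109, 0.0091]
eef_rot: [0.02, 1.0, -0.0, 0.0]
contact_force: [-0.6, 0.5, -0.6]
width: 0.368
gripper_force: 0.0
```

>>> apply_moves(
  moves=[0,0,0,0,0,-1,160,0,0,0,0,0,-3,160,0,0,0,0,0,-4.5,160,0,0,0,0,0,-4.5,160,0,0,0,0,3,-2,160],
)

```text
time: 28.05
ee_pos: [0.5628, -0.287, 0.1642]
eef_rot: [0.023, 1.0, -0.003, 0.003]
contact_force: [-0.0, -0.1, 0.5]
width: 0.375
gripper_force: 0.0
```

>>> apply_moves(
  moves=[0,0,0,2.5,4,0,160,0,0,0,2.5,4,0,160,0,0,0,2.5,4,0,160,0,0,0,2.5,4,0,160,0,0,0,2.5,4,0,160],
)

```text
time: 28.55
ee_pos: [0.4438, -0.0746, 0.1598]
eef_rot: [0.02, 1.0, -0.0, 0.001]
contact_force: [0.5, 0.7, -0.4]
width: 0.371
gripper_force: 0.0
```

```bash
python3 go.py 560 -309.5 8.5 87.5; python3 - <<'E'
from h import *
d=cam("top");cv2.imwrite("pics/top4.png",d["image"]);P=cloud(d)
def f(n,x0,y0,r,z0,z1):
    m=(np.hypot(P[...,0]-x0,P[...,1]-y0)<r)&(P[...,2]>z0)&(P[...,2]<z1);q=P[m]
    if len(q)>5: print(n,len(q),[np.round(t,1) for t in cv2.minAreaRect((q[:,:2]*1000).astype(np.float32))],q[:,2].max())
    else: print(n,len(q))
f("filter",.448,-.305,.06,.05,.08);f("plug",.56,-.31,.045,.013,.04);f("bear",.488,.312,.042,.02,.04);f("spacer",.591,.29,.03,.05,.08);f("small",.632,.0026,.025,.009,.03);f("short",.4647,-.009,.025,.018,.04)
E
```

```text
tool cm [-12.53 -23.    15.15] ee [ 0.4438 -0.0746  0.1598] closing 87.7 tilt 0.09 t 28.55 w 0.371 gf 0.0 F [ 0.5  0.7 -0.4]
wz 0.004
filter 643 [array([ 449.1, -310.7]), array([67.2, 53.4]), np.float64(20.7)] 0.06831409879097194
plug 234 [array([ 565.7, -311.6]), array([23.5, 78. ]), np.float64(86.2)] 0.02837997791693847
bear 349 [array([487.9, 310.7]), array([49.3, 51.2]), np.float64(0.2)] 0.030459842170524554
spacer 105 [array([589.4, 288.7]), array([28., 27.]), np.float64(26.9)] 0.06366924490087289
small 138 [array([632.3,   2.4]), array([33.3, 34. ]), np.float64(79.9)] 0.0175171321942148
short 1
```

View pics/top4.png

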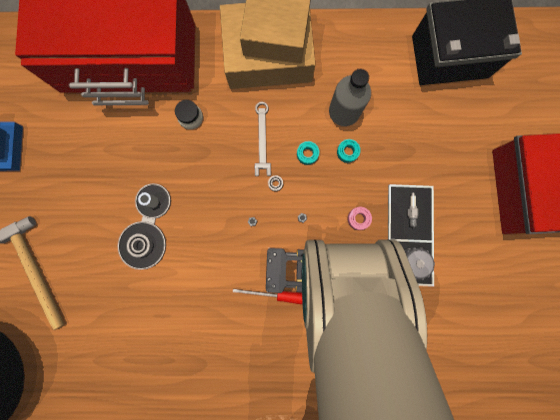

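All four parts sit where they should: plug at (412,208), filter at (419,263), bearing at (139,245) and spacer at (150,200). The arm is clear of everything.

```bash
python3 -c "
from plant import ctrl
print(ctrl.hand_in())"
```

```text
the job is handed in; nothing more can be done
None
```

Both kits are made up and handed in at about 29 s, with each part within about 3 mm of its centre on camera; the small bearing hasn't moved, and the short spacer was hidden by the arm in the last view but never touched.

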